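# Run the ring gauge down the stud, then back it off one turn

### The job

Screw the threaded ring gauge down its stud by cranking its black knob clockwise (seen from above), counting turns, until it meets the rubber washer and you clearly feel the resistance rise; nip it up snug but do not force it. Then back it off one full turn from where it went tight, so that it cannot bind, and let go. Leave the two bearings beside it alone.

Things in the scene. Friction and masses are not known exactly. Their poses are not given: they have to be found in the camera images.
- pillar: fixed grey round flange, 100 mm across, with a boss and an upright threaded steel stud (26 mm thick, axis vertical, top 84 mm above the bench); its origin is the centre of the underside, on the stud's axis at bench height; its yaw means nothing
- seat (a point): fixed point on the stud's axis at the top of the black rubber washer (46 mm across), 47 mm above the bench, where the ring comes to bear
- washer: black rubber washer on the pillar's boss, round, plain; origin at the middle of its top. Once the ring bears on it, it twists elastically with the ring about the stud's axis, so that the resistance climbs by 1.2 N m per radian. From 0.3 N m (5.5 N at the knob) the ring is snug, 0.4 to 0.7 N m (8 to 13 N) is right; above 1 N m (18 N) the washer is torn and the job spoilt. Let go, it springs back
- ring_face (a point): centre of the underside of the steel ring gauge (68 mm across, 18 mm thick, crank arm on one side, ball-ended balance arm on the other, 64 mm out), already started on the stud, about whose axis it turns. Right-hand thread: sinks 3 mm per clockwise turn seen from above. Starts 0.8 to 1.6 turns above the washer, at any crank angle. Runs freely at 0.06 N m (1 N at the knob) and stays where left
- knob_grip (a point): middle of the black spinner knob (upright cylinder, 16 mm thick, 40 mm tall) on a 29 mm tall pin on the crank arm; 55 mm from the stud's axis, 66 mm above ring_face, always above the stud's top. It spins freely on its pin, so a gripper holding it can go round in a circle without turning, and gives up to 5 mm in or out along the arm (light spring, 0.25 N per mm)
- bearing_a: loose ball bearing lying flat beside the pillar, 52 mm across, 16 mm high, origin under its centre; to be left alone
- bearing_b: loose ball bearing lying flat beside the pillar, 62 mm across, 16 mm high, origin under its centre; to be left alone
Mind the look-alikes: they are no part of the job. Of the things shaped like the pillar, the grey one is meant.

How it is judged:
On the way:
1. the ring gauge is screwed down snug on the washer (at least 0.3 N m, which twists the washer by 0.25 rad) (angle between the x axis of washer and the x axis of pillar, either way round above 0.25 rad), for 0.1 s.
At the end, for the whole second after the job is handed in: after having been snug, the ring gauge rests one full turn back from tight, to within about an eighth of a turn (its underside 2.3 to 3.25 mm above the seat), and stays there (z of ring_face in the frame of seat between 0.0023 and 0.00325 m); the robot touches nothing.
It fails at once if the ring gauge is forced: the washer is twisted by more than 0.85 rad (over 1 N m) (angle between the x axis of washer and the x axis of pillar, either way round above 0.85 rad).
It fails at once if a bearing is pushed more than 20 mm (distance of any of bearing_a, bearing_b from where it was at the start of the episode above 0.02 m).
It also fails if it takes over 72 s, if anything falls off the work surface, if the arm or the gripper's body presses on something with over 40 N, if the wrist force passes 120 N, or if a joint passes its speed limit or range.

### The arm

A 7-joint arm with a two-finger parallel gripper is mounted at the origin on a cart in front of the work surface, level with it; the furniture and walls round the work are solid. World frame = base frame: x ahead of the robot, y to its left, z up, the work surface at z = 0. Lengths are in m, angles in rad, forces in N, time in s.
With the tool pointing down it reaches from about 0.4 to 0.9 m from the base axis. Payload 5.5 kg.
Tool frame: the origin (TCP) lies at the very end of the fingers, on their centre line; the grasp point (between the pads) lies env.hold_point_z behind it (env.hold_point_z is the distance from the TCP to the grasp point, in m); z points along the fingers, y is the line along which they close (so a half turn about z gives the same grasp; the last joint's range is limited). The gripper opens to 92 mm and grips with 3 to 60 N. Pads are 19 mm wide; open, the fingers measure 130 mm over their backs; the gripper's body (75 mm by 190 mm) begins 47 mm behind the grasp point.
Start: joints at [-0.959, 0.501, -0.427, 1.55, 0.221, 1.138, -0.21], TCP at [0.222, 0.611, 0.227] pointing down, gripper open.
Joint ranges: [-2.88, 2.88], [-0.31, 2.03], [-1.54, 1.56], [0.2, 2.42], [-1.41, 4.55], [0.19, 2.02], [-2.57, 2.57]. Speed limits (rad/s): [2.57, 2.57, 3.14, 3.14, 3.14, 3.14, 3.14].

### API

Orientations are given as a unit quaternion [w, x, y, z].
In Python, from workcell import env, imaging, job, finder gives the robot as it stands.
- The arm moves only by the shell command python3 -m pendant 'ROWS' [OPENING] [FORCE]. ROWS is JSON, one flat list of numbers, 4 for each row, row after row: the shift along the world's x, y, z in cm, then the turn about the world's z in degrees. A call has 1 to 10 rows; each row shifts and turns the commanded pose from where the row before left it; what a row does not reach is not made up. A row lasts 1/8 s, in which the tool goes at most 62.5 mm and 10.7 degrees, less where a joint would pass 70% of its speed; a pose out of reach is approached as far as the arm can. A call with a gripper value outside its range is refused whole. OPENING is the opening, from 0 (shut) to 1 (fully open), set as the call begins (- or left out, the last holds). The fingers move at their own pace and stop on an object; FORCE is the grip in N (left out, the last holds). Time passes only in rows, so rows that do not move let the fingers close. It gives the time, the measured TCP pose, the force, the opening and the grip force at its end, in the units of the state.
- env.get_state(): the state, without advancing time (a new reading comes with each control period).
- imaging.read_camera(name): name is "scene" or "top" or "wrist"; returns the picture (384x512x3 uint8, red, green, blue); there is no depth.
- imaging.camera_model(name): a dict with "fx", "fy", "cx", "cy" (pixels), "distortion" ([k1, k2, p1, p2, k3] as OpenCV has them; the pictures are not rectified), "cam_to_world" (4x4, takes a point from camera to world coordinates); the wrist camera has in their place "tool_from_camera" (4x4, takes a point from camera to tool coordinates, whose origin is the TCP and whose axes are the flange's). Camera axes: x right, y up, looking along -z (the intrinsics and any distortion apply to the point x, -y, -z); pixel columns grow to the right and rows downward; lengths in m; the calibration is good to about 2 mm. A picture is of the moment at which its call begins: read the wrist's pose just before it. camera_model takes no time and is no camera call.
- job.close_job(): hands the job in; it is judged then, once.
Trained networks look in the newest picture that a camera, given by its name, has taken for a name from the list of things; names that differ only in an ending like _2 or _b are one class to them, and where a whole thing is asked for, a point or a joint stands for the part that bears it (a point fixed in the world has none). Each returns a list of dicts, best first, with "confidence" (0 to 1); they miss things now and then, are a little off and sometimes report something else, mostly with a low value. They report only what shows in the picture. A call takes as long as a camera call. They do not tell look-alikes from the thing itself.
- finder.regions_of(camera, query): "region" (384x512 bool, what is visible of it) and "uv" ([column, row] in pixels, amid what is visible of it).
The state is a dict: "clock": time; "qpos": joint angles; "qvel": joint speeds; "joint_torque": joint torques, N m; "tool_pos": TCP position; "eef_rot": TCP orientation; "contact_force": force on the tool from outside, world axes, zero at the start; "ft_torque": the same for the moment, N m; "gripper_width": finger opening in m; "gripper_force": force on a finger pad.
Only numpy, scipy, OpenCV 4.12 (cv2) and the standard library are available. Lean on these libraries where they do the work, as an engineer would, in place of code of your own. Each camera call takes 0.05 s, during which the arm holds its last target. There are 200 camera calls.

## Working session

There is one attempt and no reset: what is moved stays moved. The work goes in short steps, Python scripts to look and compute and a shell command to move; the robot and the scene stay as the last step left them, time stands still between calls to the robot, and variables do not carry over. Pictures are saved under pics/ and viewed, at most 10 in all, crops included, and the job is handed in when it is done.

```bash
mkdir -p pics; ls
cat > h.py <<'E'
import numpy as np, cv2
from workcell import env, imaging, job, finder
def ray(cam,uv):
    m=imaging.camera_model(cam)
    K=np.array([[m['fx'],0,m['cx']],[0,m['fy'],m['cy']],[0,0,1.]])
    p=cv2.undistortPoints(np.array([[uv]],float),K,np.array(m['distortion'],float))[0,0]
    T=np.array(m['cam_to_world']); d=T[:3,:3]@np.array([p[0],-p[1],-1.])
    return T[:3,3],d
def atz(cam,uv,z):
    o,d=ray(cam,uv); return o+d*(z-o[2])/d[2]
def snap(cam,name):
    im=imaging.read_camera(cam); cv2.imwrite('pics/'+name,im[:,:,::-1]); return im
E
python3 - <<'E'
from h import *
print(env.hold_point_z, env.get_state())
for c in ('top','scene'):
    snap(c,c+'1.png'); print(c, imaging.camera_model(c)['cam_to_world'])
    for q,z in (('pillar',0.02),('knob_grip',.12),('bearing_a',.016)):
        for r in finder.regions_of(c,q): print(q,r['confidence'],r['uv'],r['region'].sum(),atz(c,r['uv'],z))
E
```

```text
pics
0.0188 {'clock': 0.0, 'qpos': array([-0.9587676 ,  0.50187862, -0.42681895,  1.55144931,  0.22079801,
        1.13830405, -0.210312  ]), 'qvel': array([-0.00130235, -0.00160337,  0.00122521, -0.00033646,  0.00127919,
       -0.00101449,  0.00233041]), 'joint_torque': array([-1.08978494e-05, -5.66590691e+01, -5.81645966e+00, -2.79112011e+01,
       -6.87482720e-02,  3.03011702e-02,  1.79444405e-04]), 'tool_pos': array([0.22195012, 0.6101792 , 0.22566181]), 'eef_rot': array([-2.14837932e-04,  1.73498717e-01,  9.84833598e-01, -9.65904237e-04]), 'contact_force': array([ 0.33908115, -0.31961477,  0.10115523]), 'ft_torque': array([0.02192579, 0.02936962, 0.04157415]), 'gripper_force': 0.0, 'gripper_width': 0.0917484987552392}
top [[-0.02919264  0.98599158 -0.16422057  0.39838394]
 [-0.99930045 -0.03263003 -0.01827245 -0.06497398]
 [-0.02337501  0.16357227  0.98625439  1.00329374]
 [ 0.          0.          0.          1.        ]]
pillar 0.83 [229.8, 225.8] 1369 [0.47980308 0.0129164  0.02      ]
pillar 0.68 [308.8, 185.3] 1418 [ 0.57345033 -0.18387071  0.02      ]
knob_grip 0.63 [319
[... 193 characters left out ...]
earing_a 0.78 [234.5, 255.5] 201 [0.40805189 0.00330651 0.016     ]
scene [[ 0.65381334  0.58018616 -0.48570787  0.12136293]
 [-0.7566423   0.50516544 -0.41509072 -0.38795829]
 [ 0.00453294  0.63889897  0.7692773   0.75222607]
 [ 0.          0.          0.          1.        ]]
pillar 0.95 [316.8, 234.3] 1941 [ 0.57712678 -0.17025707  0.02      ]
pillar 0.59 [219.5, 212.8] 1797 [0.4848958  0.02013195 0.02      ]
knob_grip 0.66 [232.3, 206.7] 213 [ 0.46133046 -0.04387014  0.12      ]
knob_grip 0.46 [317.5, 232.9] 190 [ 0.51816295 -0.19919059  0.12      ]
bearing_a 0.98 [230.7, 177.6] 485 [0.57709306 0.07302037 0.016     ]
bearing_a 0.82 [199.7, 256.0] 476 [ 0.38318461 -0.02222454  0.016     ]
```

Run:
```python
import cv2
a=cv2.imread('pics/top1.png')[130:300,150:380];b=cv2.imread('pics/scene1.png')[130:300,150:380]
cv2.imwrite('pics/c1.png',cv2.resize(cv2.vconcat([a,b]),None,fx=1.75,fy=1.75,interpolation=cv2.INTER_CUBIC))
```

```text
(no output)
```

View pics/c1.png

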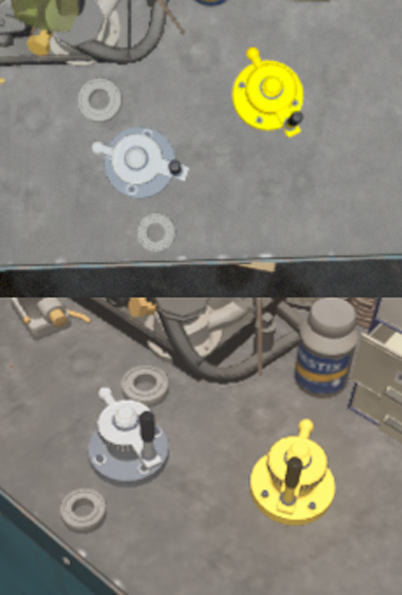

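The top crop (upper half) shows the grey pillar's stud at about top pixel (228,220), its knob at about (251,226), and the bearings at about (206,187) and (239,262). The yellow look-alike is on the right. Next I'll triangulate.

```bash
python3 - <<'E'
from h import *
def tri(u1,u2):
    a,d=ray('top',u1);b,e=ray('scene',u2)
    s=np.linalg.lstsq(np.c_[d,-e],b-a,rcond=None)[0]
    p,q=a+d*s[0],b+e*s[1]; return (p+q)/2,np.linalg.norm(p-q)
print(tri((247.8,228.3),(232.3,206.7)))
print('stud',tri((228.3,220.3),(221.5,198)),atz('top',(228.3,220.3),.084))
print(imaging.camera_model('wrist'))
E
python3 -m pendant '[2,-4,1,0, 2,-4,1,0, 2,-4,1,0, 2,-4,0,0, 2,-4,0,0, 2,-4,0,0, 2,-4,0,0, 1.5,-4,0,0, 1.5,-4,0,0, 1.5,-4,0,0]' 1 40
```

```text
(array([ 0.4673395 , -0.03503243,  0.10609327]), np.float64(0.0038792769055725714))
stud (array([0.48765957, 0.01203437, 0.07526972]), np.float64(0.0008853110169580272)) [0.48715076 0.01102226 0.084     ]
{'fx': 312.5975496140275, 'fy': 312.5975496140275, 'cx': 255.9628346340046, 'cy': 190.72311466939885, 'distortion': array([-0.04416446,  0.        ,  0.        ,  0.        ,  0.        ]), 'tool_from_camera': array([[ 5.74460842e-05,  9.59713868e-01,  2.80979161e-01,
         7.51687339e-02],
       [ 9.99999864e-01, -2.00575538e-04,  4.80637239e-04,
         1.93809861e-04],
       [ 5.17631770e-04,  2.80979096e-01, -9.59713749e-01,
        -1.56384738e-01],
       [ 0.00000000e+00,  0.00000000e+00,  0.00000000e+00,
         1.00000000e+00]])}
clock: 1.65
tool_pos: [0.4076, 0.2096, 0.257]
eef_rot: [0.0, 0.173, 0.985, 0.0]
contact_force: [0.7, -0.8, -0.1]
gripper_width: 0.0916
gripper_force: 0.0
```

```bash
python3 -m pendant '[1,-4,0,0, 1,-4,0,0, 1,-4,0,0, 1,-4,0,0, 1.5,-4,0,0, 1.2,-3,0,0, 0,0,0,0, 0,0,0,0]'
cat >> h.py <<'E'
from scipy.spatial.transform import Rotation as R
def wray(uv,s):
    m=imaging.camera_model('wrist')
    K=np.array([[m['fx'],0,m['cx']],[0,m['fy'],m['cy']],[0,0,1.]])
    p=cv2.undistortPoints(np.array([[uv]],float),K,np.array(m['distortion'],float))[0,0]
    q=s['eef_rot']; T=np.eye(4); T[:3,:3]=R.from_quat([q[1],q[2],q[3],q[0]]).as_matrix(); T[:3,3]=s['tool_pos']
    T=T@np.array(m['tool_from_camera']); return T[:3,3],T[:3,:3]@np.array([p[0],-p[1],-1.])
def watz(uv,s,z):
    o,d=wray(uv,s); return o+d*(z-o[2])/d[2]
E
python3 - <<'E'
from h import *
s=env.get_state(); snap('wrist','w1.png'); print(s['tool_pos'],s['eef_rot'])
for q,z in (('pillar',0.02),('knob_grip',.117),('washer',.047),('ring_face',.06)):
    for r in finder.regions_of('wrist',q): print(q,r['confidence'],r['uv'],r['region'].sum(),watz(r['uv'],s,z))
E
```

```text
clock: 2.65
tool_pos: [0.4739, -0.0184, 0.2567]
eef_rot: [-0.0, 0.173, 0.985, 0.0]
contact_force: [0.3, 0.1, 0.0]
gripper_width: 0.0918
gripper_force: 0.0
[ 0.47388367 -0.01839927  0.25669708] [-1.71330238e-04  1.73303560e-01  9.84868410e-01  2.48961660e-04]
pillar 0.72 [281.8, 165.3] 5552 [0.49074728 0.01077606 0.02      ]
pillar 0.58 [191.7, 254.6] 1929 [ 0.56816694 -0.14818283  0.02      ]
washer 0.96 [275.5, 170.0] 3462 [0.48760172 0.00161177 0.047     ]
washer 0.61 [186.2, 297.2] 591 [ 0.61386593 -0.17054278  0.047     ]
ring_face 0.96 [277.8, 169.0] 3633 [0.4843988  0.00469553 0.06      ]
ring_face 0.95 [187.3, 299.7] 594 [ 0.61042205 -0.16441948  0.06      ]
```

View pics/w1.png

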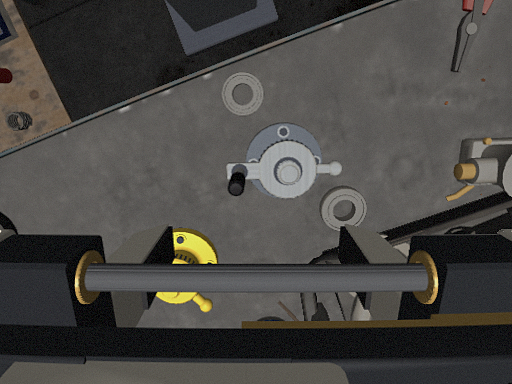

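The wrist view shows the stud top at about (289,173), the knob top at about (236.5,188) with the arm end at about (237,170), and the bearings at (243,93) and (343,208), all clear of the crank circle.

Run:
```python
from h import *
s=env.get_state()
S=watz((289,173),s,.084); print('stud',S)
for z in (.134,.137): K=watz((236.5,187.5),s,z); d=K-S; print('knob',K,np.hypot(*d[:2]),np.degrees(np.arctan2(d[1],d[0])))
im=cv2.imread('pics/w1.png')[110:230,170:370]
cv2.imwrite('pics/w1c.png',cv2.resize(im,None,fx=4,fy=4,interpolation=cv2.INTER_CUBIC))
```

```text
stud [0.48728599 0.01496713 0.084     ]
knob [ 0.47107897 -0.03629925  0.134     ] 0.05376717658280354 -107.5434888356948
knob [ 0.47035092 -0.03582851  0.137     ] 0.05354430830363474 -108.438188460332
```

View pics/w1c.png

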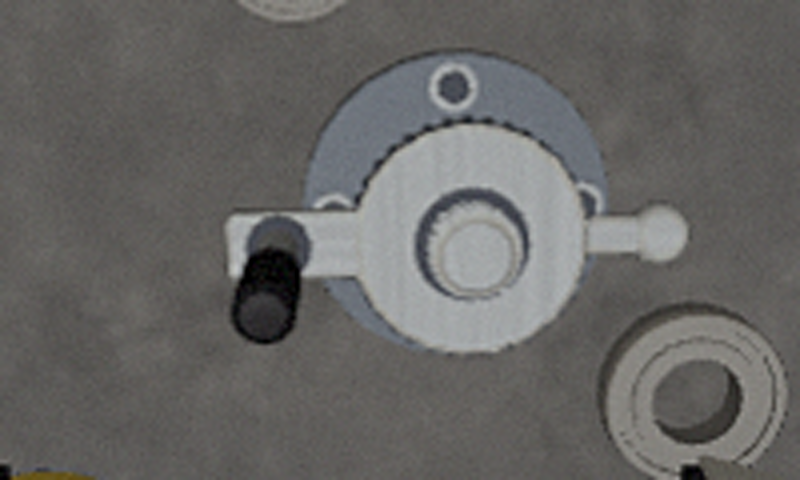

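```bash
python3 -m pendant '[-0.4,-1.8,-2,0, 0,0,-3,0, 0,0,-3,0, 0,0,-3,0, 0,0,-2.5,0, 0,0,-2.4,0, 0,0,0,0]' 0.6 40 && python3 -m pendant '[0,0,0,0, 0,0,0,0, 0,0,0,0, 0,0,0,0, 0,0,0,0, 0,0,0,0]' 0 40
python3 - <<'E'
from h import *
snap('scene','s2.png'); im=cv2.imread('pics/s2.png')[110:290,130:330]
cv2.imwrite('pics/s2c.png',cv2.resize(im,None,fx=3,fy=3,interpolation=cv2.INTER_CUBIC))
E
```

```text
clock: 3.78
tool_pos: [0.4685, -0.0366, 0.0963]
eef_rot: [-0.002, 0.173, 0.985, -0.0]
contact_force: [0.4, -0.7, 0.3]
gripper_width: 0.0554
gripper_force: 0.0
clock: 4.53
tool_pos: [0.4703, -0.0371, 0.0979]
eef_rot: [0.0, 0.174, 0.985, 0.0]
contact_force: [-0.0, -0.3, 1.6]
gripper_width: 0.0152
gripper_force: 40.0
```

View pics/s2c.png

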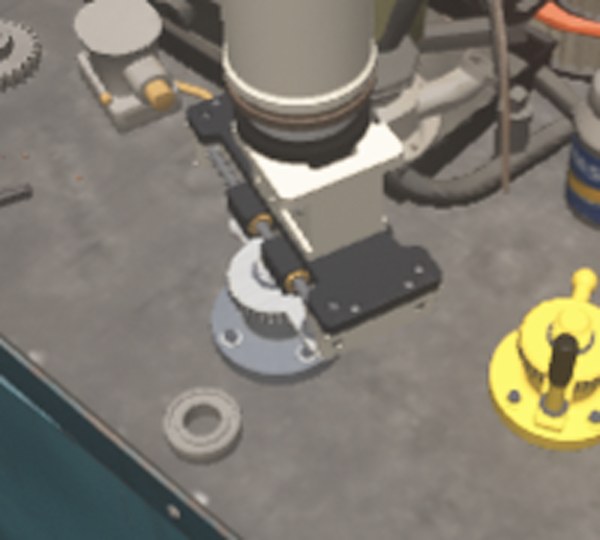

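The knob is gripped: the opening reads 15.2 mm and side forces are near zero. The scene view shows the gripper over the grey crank. Next I'll work out the circle steps.

Run:
```python
import numpy as np
t=np.radians(-109-20*np.arange(19)); p=np.round(5.5*np.c_[np.cos(t),np.sin(t)],2)
for i,d in enumerate(np.diff(p,axis=0)): print((i+1)*20,np.round(d,2))
```

```text
20 [-1.67  0.93]
40 [-1.25  1.44]
60 [-0.69  1.78]
80 [-0.03  1.91]
100 [0.62 1.81]
120 [1.2  1.48]
140 [1.64 0.98]
160 [1.87 0.37]
180 [ 1.89 -0.3 ]
200 [ 1.67 -0.93]
220 [ 1.25 -1.44]
240 [ 0.69 -1.78]
260 [ 0.03 -1.91]
280 [-0.62 -1.81]
300 [-1.2  -1.48]
320 [-1.64 -0.98]
340 [-1.87 -0.37]
360 [-1.89  0.3 ]
```

```bash
python3 -m pendant '[-1.67,0.93,-0.02,0, -1.25,1.44,-0.01,0, -0.69,1.78,-0.02,0, -0.03,1.91,-0.02,0, 0,0,0,0, 0,0,0,0]'
```

```text
clock: 5.32
tool_pos: [0.4337, 0.0234, 0.0971]
eef_rot: [0.0, 0.173, 0.985, -0.0]
contact_force: [0.2, 0.1, 3.8]
gripper_width: 0.0151
gripper_force: 40.0
```

```bash
python3 -m pendant '[0.62,1.81,-0.02,0, 1.2,1.48,-0.01,0, 1.64,0.98,-0.02,0, 1.87,0.37,-0.02,0, 1.89,-0.3,-0.01,0, 1.67,-0.93,-0.02,0, 0,0,0,0, 0,0,0,0]' && python3 -m pendant '[1.25,-1.44,-0.01,0, 0.69,-1.78,-0.02,0, 0.03,-1.91,-0.02,0, -0.62,-1.81,-0.01,0, 0,0,0,0, 0,0,0,0]'
```

```text
clock: 6.32
tool_pos: [0.5225, 0.0573, 0.096]
eef_rot: [0.0, 0.174, 0.985, 0.0]
contact_force: [-0.3, 0.2, 4.0]
gripper_width: 0.015
gripper_force: 40.0
clock: 7.08
tool_pos: [0.5357, -0.012, 0.0954]
eef_rot: [-0.0, 0.174, 0.985, -0.0]
contact_force: [-0.2, -0.2, 3.0]
gripper_width: 0.0153
gripper_force: 40.0
```

```bash
python3 - <<'E'
import numpy as np
a=280+15*np.arange(25); t=np.radians(-109-a); p=np.round(5.5*np.c_[np.cos(t),np.sin(t)],2)
for i,d in enumerate(np.diff(p,axis=0)): print(a[i+1],np.round(d,2),'ccw dir',np.round([-np.sin(t[i+1]),np.cos(t[i+1])],2))
E
python3 -m pendant '[-0.56,-1.32,-0.01,0, -0.88,-1.12,-0.02,0, 0,0,0,0, 0,0,0,0]'
```

```text
295 [-0.85 -1.15] ccw dir [0.69 0.72]
310 [-1.13 -0.89] ccw dir [0.86 0.52]
325 [-1.31 -0.58] ccw dir [0.96 0.28]
340 [-1.42 -0.21] ccw dir [1.   0.02]
355 [-1.43  0.16] ccw dir [ 0.97 -0.24]
370 [-1.34  0.53] ccw dir [ 0.87 -0.48]
385 [-1.15  0.85] ccw dir [ 0.72 -0.69]
400 [-0.89  1.13] ccw dir [ 0.52 -0.86]
415 [-0.58  1.31] ccw dir [ 0.28 -0.96]
430 [-0.21  1.42] ccw dir [ 0.02 -1.  ]
445 [0.16 1.43] ccw dir [-0.24 -0.97]
460 [0.53 1.34] ccw dir [-0.48 -0.87]
475 [0.85 1.15] ccw dir [-0.69 -0.72]
490 [1.13 0.89] ccw dir [-0.86 -0.52]
505 [1.31 0.58] ccw dir [-0.96 -0.28]
520 [1.42 0.21] ccw dir [-1.   -0.02]
535 [ 1.43 -0.16] ccw dir [-0.97  0.24]
550 [ 1.34 -0.53] ccw dir [-0.87  0.48]
565 [ 1.15 -0.85] ccw dir [-0.72  0.69]
580 [ 0.89 -1.13] ccw dir [-0.52  0.86]
595 [ 0.58 -1.31] ccw dir [-0.28  0.96]
610 [ 0.21 -1.42] ccw dir [-0.02  1.  ]
625 [-0.16 -1.43] ccw dir [0.24 0.97]
640 [-0.53 -1.34] ccw dir [0.48 0.87]
clock: 7.58
tool_pos: [0.5211, -0.0357, 0.095]
eef_rot: [-0.001, 0.173, 0.985, 0.0]
contact_force: [-1.6, 2.2, 2.6]
gripper_width: 0.0149
gripper_force: 40.0
```

I typed that move before the table was printed, and it went about 5 mm too wide radially. That is still within the knob's give, with side force under 3 N. I'll bring it back onto the circle now.

```bash
python3 -m pendant '[-0.54,0.40,0,0, -1.31,-0.58,-0.01,0, 0,0,0,0, 0,0,0,0]'
```

```text
clock: 8.07
tool_pos: [0.5032, -0.0385, 0.0952]
eef_rot: [0.0, 0.174, 0.985, -0.0]
contact_force: [0.6, 0.9, 2.3]
gripper_width: 0.0153
gripper_force: 40.0
```

```bash
python3 -m pendant '[-1.42,-0.21,-0.01,0, -1.43,0.16,-0.01,0, 0,0,0,0, 0,0,0,0]'; sleep 0
```

```text
clock: 8.57
tool_pos: [0.4745, -0.0385, 0.0949]
eef_rot: [-0.0, 0.173, 0.985, -0.0]
contact_force: [-0.0, 1.1, 3.3]
gripper_width: 0.0153
gripper_force: 40.0
```

```bash
python3 -m pendant '[-1.34,0.53,-0.01,0, 0,0,0,0, 0,0,0,0]'
```

```text
clock: 8.95
tool_pos: [0.461, -0.033, 0.0947]
eef_rot: [-0.0, 0.173, 0.985, 0.0]
contact_force: [-0.6, 0.3, 3.5]
gripper_width: 0.0156
gripper_force: 40.0
```

Still free at 370°.

```bash
python3 -m pendant '[-1.15,0.85,-0.01,0, -0.89,1.13,-0.02,0, 0,0,0,0, 0,0,0,0]'
```

```text
clock: 9.45
tool_pos: [0.4408, -0.0131, 0.0945]
eef_rot: [-0.0, 0.173, 0.985, 0.0]
contact_force: [-0.3, -0.0, 3.9]
gripper_width: 0.0154
gripper_force: 40.0
```

```bash
python3 -m pendant '[-0.58,1.31,-0.01,0, -0.21,1.42,-0.01,0, 0,0,0,0, 0,0,0,0]'
```

```text
clock: 9.95
tool_pos: [0.4327, 0.0122, 0.0942]
eef_rot: [0.0, 0.174, 0.985, -0.001]
contact_force: [0.3, -9.2, 4.8]
gripper_width: 0.0152
gripper_force: 40.0
```

At 430° the tangential force rose to 9.2 N, about 0.45 N m net, which puts contact at about 407°. I'll hold briefly, then back off one turn.

```bash
python3 -m pendant '[0,0,0,0, 0,0,0,0]'
python3 - <<'E'
import numpy as np
t=np.radians(-179+20*np.arange(19)); p=np.round(5.5*np.c_[np.cos(t),np.sin(t)],2)
for i,d in enumerate(np.diff(p,axis=0)): print((i+1)*20,np.round(d,2))
E
```

```text
clock: 10.2
tool_pos: [0.4328, 0.012, 0.0942]
eef_rot: [0.0, 0.174, 0.985, -0.001]
contact_force: [0.0, -8.2, 4.6]
gripper_width: 0.0153
gripper_force: 40.0
20 [ 0.37 -1.87]
40 [ 0.98 -1.64]
60 [ 1.48 -1.2 ]
80 [ 1.81 -0.62]
100 [1.91 0.03]
120 [1.78 0.69]
140 [1.44 1.25]
160 [0.93 1.67]
180 [0.3  1.89]
200 [-0.37  1.87]
220 [-0.98  1.64]
240 [-1.48  1.2 ]
260 [-1.81  0.62]
280 [-1.91 -0.03]
300 [-1.78 -0.69]
320 [-1.44 -1.25]
340 [-0.93 -1.67]
360 [-0.3  -1.89]
```

```bash
python3 -m pendant '[0,0.3,0,0, 0,0,0,0, 0,0,0,0, 0,0,0,0]' && python3 -m pendant '[0,-0.3,0,0, 0.37,-1.87,0.02,0, 0.98,-1.64,0.01,0, 1.48,-1.2,0.02,0, 1.81,-0.62,0.02,0, 1.91,0.03,0.01,0, 0,0,0,0]' && python3 -m pendant '[1.78,0.69,0.02,0, 1.44,1.25,0.02,0, 0.93,1.67,0.01,0, 0.3,1.89,0.02,0, -0.37,1.87,0.02,0, -0.98,1.64,0.01,0, 0,0,0,0]'
```

```text
clock: 10.7
tool_pos: [0.4326, 0.0147, 0.0942]
eef_rot: [-0.0, 0.174, 0.985, -0.001]
contact_force: [-0.5, -10.2, 5.3]
gripper_width: 0.0153
gripper_force: 40.0
clock: 11.58
tool_pos: [0.4998, -0.0384, 0.0949]
eef_rot: [0.0, 0.173, 0.985, 0.0]
contact_force: [-1.4, 0.1, 5.3]
gripper_width: 0.0152
gripper_force: 40.0
clock: 12.45
tool_pos: [0.5281, 0.0533, 0.0961]
eef_rot: [-0.001, 0.172, 0.985, 0.0]
contact_force: [-0.7, -0.7, 2.8]
gripper_width: 0.0151
gripper_force: 40.0
```

```bash
python3 -m pendant '[-1.48,1.2,0.02,0, -1.81,0.62,0.02,0, -1.91,-0.03,0.01,0, -1.78,-0.69,0.02,0, -1.44,-1.25,0.02,0, -0.93,-1.67,0.01,0, -0.3,-1.89,0.02,0, 0,0,0,0, 0,0,0,0]'
```

```text
clock: 13.58
tool_pos: [0.433, 0.0137, 0.0972]
eef_rot: [-0.0, 0.174, 0.985, 0.0]
contact_force: [-0.4, -0.6, 2.6]
gripper_width: 0.0155
gripper_force: 40.0
```

```bash
python3 -m pendant '[0,0,0,0, 0,0,0,0, 0,0,0,0, 0,0,0,0, 0,0,0,0]' 0.6 && python3 -m pendant '[0,0,2,0, 0,0,3,0, 0,0,3,0, 0,0,4,0, 0,0,4,0, 0,0,0,0, 0,0,0,0, 0,0,0,0]'
python3 - <<'E'
from h import *
s=env.get_state(); im=snap('wrist','w3.png'); print(s['tool_pos'])
E
```

```text
clock: 14.2
tool_pos: [0.433, 0.0139, 0.0972]
eef_rot: [-0.0, 0.173, 0.985, -0.0]
contact_force: [-0.1, 0.3, -0.4]
gripper_width: 0.0543
gripper_force: 0.0
clock: 15.2
tool_pos: [0.432, 0.0138, 0.256]
eef_rot: [-0.001, 0.174, 0.985, -0.0]
contact_force: [-0.3, -0.1, 0.1]
gripper_width: 0.0548
gripper_force: 0.0
[0.43203849 0.01377084 0.25599115]
```

View pics/w3.png

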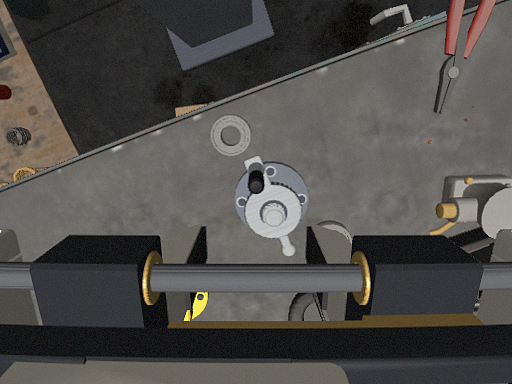

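The wrist view shows the grey crank released, its arm running from the end at about (254,165) to the ball at about (288,250). That is about -178° in the world, as intended, and the bearings are undisturbed.

```bash
python3 -c "
from workcell import job
print(job.close_job())"
```

```text
the job is handed in; nothing more can be done
None
```

The job is handed in. By the knob force, the ring met the washer after about 1.13 turns and was nipped up to about 0.5 N m; I then backed it off one full turn (about 2.8 mm above the seat by turn count) and released it, with both bearings untouched.

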